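# Find the 500 g check weight by heft and set it on the balance

### The arm

A 7-joint arm with a two-finger parallel gripper is mounted at the origin on a cart in front of the work surface, level with it; the furniture and walls round the work are solid. World frame = base frame: x ahead of the robot, y to its left, z up, the work surface at z = 0. Lengths are in m, angles in rad, forces in N, time in s.
With the tool pointing down it reaches from about 0.425 to 1.025 m from the base axis. Payload 3.6 kg.
Tool frame: the origin (TCP) lies midway between the tips of the shut fingers; the grasp point (between the pads) lies 19 mm behind it (ctrl.hold_point_z is the distance from the TCP to the grasp point, in m); z points along the fingers, y is the line along which they close (so a half turn about z gives the same grasp; the last joint's range is limited). The gripper opens to 85 mm and grips with 20 to 120 N. Pads are 22 mm wide; open, the fingers measure 114 mm over their backs; the gripper's body (76 mm by 85 mm) begins 54 mm behind the grasp point. The pads swing forward as they close: fully open they stand 13 mm farther back than shut.
Start: joints at [1.105, 0.591, 0.048, 1.609, -0.033, 0.943, -0.034], TCP at [0.263, -0.675, 0.231] pointing down, gripper open.
Joint ranges: [-2.69, 2.69], [-0.47, 2.24], [-1.27, 1.36], [0.19, 2.51], [-1.53, 4.68], [0.08, 2.07], [-3.09, 3.09]. Speed limits (rad/s): [2.57, 2.57, 3.14, 3.14, 3.14, 3.14, 3.14].

### API

Orientations are given as a rotation vector (axis times angle).
In Python, from bench import ctrl gives the robot as it stands.
- The arm moves only by the shell command python3 -m inch 'ROWS' [FORCE]. ROWS is JSON, a list of rows, each a list of 3 entries, a list of its own where there are three numbers: the closure, from 0 (fully open) to 1 (shut), then the shift along the world's x, y, z in units of 40 mm (1.0 is 40 mm), then the turn about the world's z in units of 8 degrees (1.0 is 8 degrees). In form: [[hand, [dx, dy, dz], spin], ...]. A call has 1 to 10 rows; each row shifts and turns the commanded pose from where the row before left it; what a row does not reach is not made up. A row lasts 1/10 s, in which the tool goes at most 50 mm and 8.59 degrees, less where a joint would pass 70% of its speed; a pose out of reach is approached as far as the arm can. A call is refused whole if a number of a shift passes 1 or a number of a turn 1, either way. A call with a gripper value outside its range is refused whole. The fingers move at their own pace and stop on an object; FORCE is the grip in N (left out, the last holds). Time passes only in rows, so rows that do not move let the fingers close. It gives the time, the measured TCP pose, the force, the opening and the grip force at its end, in the units of the state.
- ctrl.read_state(): the state, without advancing time (a new reading comes with each control period).
- ctrl.grab_frame(name): name is "scene" or "top" or "wrist"; returns a dict with "pixels" (400x640x3 uint8, red, green, blue), "fx", "fy", "cx", "cy" (pixels), "xyz" and "rotation" of the camera in the world; the wrist camera has in their place "tool_from_camera" (4x4, takes a point from camera to tool coordinates, whose origin is the TCP and whose axes are the flange's). Camera axes: x right, y down, z forward; pixel columns grow to the right and rows downward; lengths in m; the calibration is good to about 2 mm. A picture is of the moment at which its call begins: read the wrist's pose just before it. There is no depth.
- ctrl.job_done(): hands the job in; it is judged then, once.
The state is a dict: "t": time; "joint_positions": joint angles; "qd": joint speeds; "tau": joint torques, N m; "tcp_pos": TCP position; "eef_rot": TCP orientation; "ft_force": force on the tool from outside, world axes, zero at the start; "moment": the same for the moment, N m; "gripper_width": opening from 0.0 (shut) to 1.0 (fully open); "grip_force": force on a finger pad.
Only numpy, scipy, OpenCV 4.12 (cv2) and the standard library are available. Lean on these libraries where they do the work, as an engineer would, in place of code of your own. Each camera call takes 0.05 s, during which the arm holds its last target. There are 200 camera calls.

### The job

The balance is due for its check, but the three weight cases look alike: heft the closed cases to find the heavy one, slide that one fully home into the opening dock so that its lips hold the foot down, and draw the tight lid straight off. Stand the lid open side down on the bench and lift the 500 g weight out and set it gently on the balance pan. Leave the emptied base in the dock, the other cases shut and upright on the bench, and do not disturb the bottle and the two vials.

Things in the scene. Friction and masses are not known exactly. Their poses are not given: they have to be found in the camera images.
- base_a: Base of case A, one of three shut cases that look exactly alike (72 x 72 x 80 mm). Origin: centre of its underside, z up, x and y square to its sides. Grey square foot 72 x 72 mm, 5 mm thick; blue band 59 x 59 mm up to 14 mm, whose top is the shoulder under the lid; grey square neck 52 x 52 mm up to 42 mm, open at the top, with a pocket 42 x 42 mm. Base alone about 0.15 kg.
- lid_a: Dark-blue lid of case A: deep square cap, 59 x 59 mm outside, 66 mm tall, walls 2.5 mm. Origin: centre of its open underside, z up; shut, it is 14 mm above the base's origin, same yaw, flat top 80 mm above the bench. 0.07 kg. It telescopes 28 mm over the neck, gripped by sprung pads: it carries its full case if lifted smoothly by the lid; pulls straight off with about 11 to 14 N if the base is held down.
- pocket_a (a point): Centre of the pocket's floor in base A, 10 mm above the base's underside. A knobbed metal weight stands on it, with 1 mm play: body 40 mm in diameter, 42 mm tall, then a thin neck, then a round knob 22 mm in diameter from 49 to 64 mm above the weight's underside (59 to 74 mm above the base's). The weight's own pose is not reported; it stays with its base until lifted out.
- base_b: Base of case B, identical to that of case A, origin and axes alike.
- lid_b: Lid of case B, identical to that of case A, origin and axes alike.
- pocket_b (a point): Centre of the pocket's floor in base B, 10 mm above the base's underside; a weight of the same outline stands on it. One case, it may be any of A, B or C, holds the solid steel 500 g check weight (whole case 0.69 to 0.75 kg); the other two hold hollow 100 g weights (whole case 0.29 to 0.35 kg). Nothing outside tells them apart.
- base_c: Base of case C, identical to that of case A, origin and axes alike.
- lid_c: Lid of case C, identical to that of case A, origin and axes alike.
- pocket_c (a point): Centre of the pocket's floor in base C, 10 mm above the base's underside; a weight of the same outline stands on it.
- dock: Opening dock: low aluminium U-shaped bracket fixed to the bench, 13.5 mm high, 114 mm wide, no floor: a case slides in on the bench. Origin at bench level, middle of a seated case; x points from the open mouth to the closed end. Channel 76 mm wide between the rails, lips 65 mm apart with undersides 9.5 mm above the bench; they begin at x = -38 mm, splayed guides reach out to about -64 mm.
- dock_seat (a point): Where the centre of a case's underside is when the case is fully home in the dock, its foot (any of its sides) square against the end stop 36 mm beyond; the dock's origin.
- balance: Portable white balance, 190 x 140 mm, fixed; its housing is 37 mm high. Origin: centre of its underside; +x points from the display (front) to the pan (back).
- pan_centre (a point): Centre of the top face of the balance's empty round steel pan, 110 mm in diameter, 51 mm above the bench.
- pan (a joint): How far the sprung pan has sunk, in m: 0 empty, 0.00065 for each 100 g on it, so 0.0033 under the 500 g weight; the overload stop is at 0.009.
- wash_bottle: White bottle with a green cap, 48 mm in diameter, 98 mm tall, loose, standing among the cases. Origin: centre of its underside.
- vial: Glass vial with a red cap, 23 mm in diameter, 52 mm tall, loose, in the midst of the cases. Origin: centre of its underside.
- clear_vial: Clear glass vial with a white cap, 23 mm in diameter, 52 mm tall, loose, behind the cases. Origin: centre of its underside.
Not all that is in view belongs to the job. Leave any orange look-alike of the lid_b alone.

How it is judged:
By the outcome, as a careful person would: the job done as asked, in the order asked, and still so for the second after the job is handed in, with the robot touching nothing.
It also fails if it takes over 72 s, if anything falls off the work surface, if the arm or the gripper's body presses on something with over 40 N, if the wrist force passes 120 N, or if a joint passes its speed limit or range.

## Working session

There is one attempt and no reset: what is moved stays moved. The work goes in short steps, Python scripts to look and compute and a shell command to move; the robot and the scene stay as the last step left them, time stands still between calls to the robot, and variables do not carry over. Pictures are saved under pics/ and viewed, at most 10 in all, crops included, and the job is handed in when it is done.

```bash
ls; mkdir -p pics
python3 - <<'E'
from bench import ctrl
import cv2,numpy as np
s=ctrl.read_state();print({k:np.round(v,3).tolist() for k,v in s.items()}, ctrl.hold_point_z)
np.set_printoptions(precision=4,suppress=True)
for n in("top","scene"):
    f=ctrl.grab_frame(n);cv2.imwrite(f"pics/{n}1.png",f["pixels"][:,:,::-1])
    print(n,f["fx"],f["fy"],f["cx"],f["cy"],f["xyz"],f["rotation"])
E
```

```text
pics
{'t': 0.0, 'joint_positions': [1.105, 0.592, 0.048, 1.61, -0.033, 0.943, -0.034], 'qd': [-0.0, 0.001, -0.001, -0.001, 0.001, 0.0, -0.001], 'tau': [0.0, -54.869, 1.547, -19.813, 0.009, 0.009, 0.0], 'tcp_pos': [0.263, -0.675, 0.23], 'eef_rot': [-3.085, -0.58, 0.001], 'ft_force': [0.427, 0.183, 0.225], 'moment': [0.054, 0.033, 0.015], 'grip_force': 0.0, 'gripper_width': 0.999} 0.0187
top 384.1210700866914 384.1210700866914 317.91648930751927 203.21642492204649 [ 0.4385 -0.005   0.994 ] [-2.1762  2.176  -0.1228]
scene 494.16546987217345 494.16546987217345 317.02868505109717 196.51160347086665 [-0.0591  0.7986  0.6738] [-0.7853  2.3785 -1.3295]
```

View pics/top1.png

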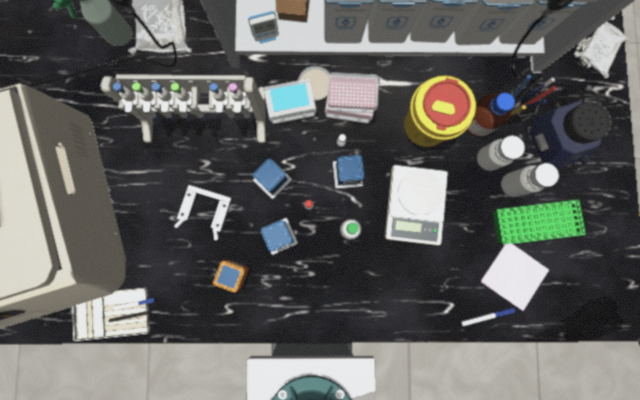

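View pics/scene1.png

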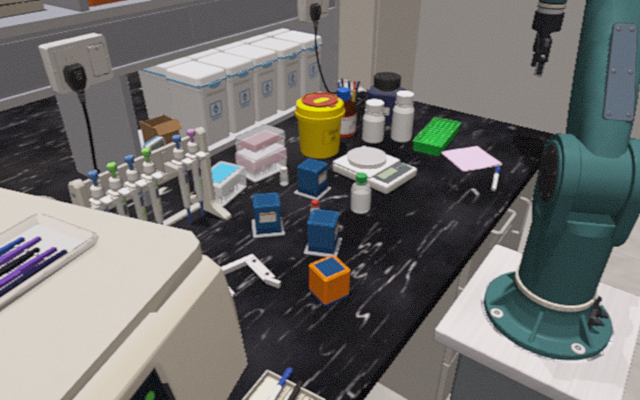

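The top view shows the cases near (270,178), (350,168) and (278,236), and the dock at (203,208) with its mouth towards the image bottom. The balance is at (418,205), the red vial at (309,204), the clear vial at (341,140), the bottle at (351,229) and the orange decoy at (229,276). Next I fit the lid silhouettes in both cameras.

```bash
cat > h.py <<'E'
import cv2,numpy as np
from scipy.spatial.transform import Rotation as R
from scipy.optimize import minimize
np.set_printoptions(precision=4,suppress=True)
def cam(f,st=None):
    K=np.array([[f["fx"],0,f["cx"]],[0,f["fy"],f["cy"]],[0,0,1]])
    if "xyz" in f:
        r=np.array(f["rotation"]);Rm=r if r.shape==(3,3) else R.from_rotvec(r).as_matrix()
        return K,Rm,np.array(f["xyz"])
    T=np.eye(4);T[:3,:3]=R.from_rotvec(st["eef_rot"]).as_matrix();T[:3,3]=st["tcp_pos"]
    T=T@np.array(f["tool_from_camera"]);return K,T[:3,:3],T[:3,3]
def proj(c,P):
    K,Rm,t=c;p=(np.atleast_2d(P)-t)@Rm@K.T;return p[:,:2]/p[:,2:]
def ray(c,uv,z):
    K,Rm,t=c;d=np.c_[np.atleast_2d(uv),np.ones(len(np.atleast_2d(uv)))]@np.linalg.inv(K).T@Rm.T
    return t+d*((z-t[2])/d[:,2])[:,None]
def box(x,y,a,w,z0,z1):
    c,s=np.cos(a),np.sin(a);q=np.array([[-1,-1],[1,-1],[1,1],[-1,1]])*w/2@np.array([[c,s],[-s,c]])+[x,y]
    return np.r_[np.c_[q,np.full(4,z0)],np.c_[q,np.full(4,z1)]]
S=8
def soft(c,P,shape,z=S):
    h=cv2.convexHull((proj(c,P)*z+z/2-.5).astype(np.float32)).astype(np.int32)
    m=np.zeros((shape[0],shape[1]),np.uint8)
    m=np.zeros((shape[0]*2,shape[1]*2),np.uint8)
    cv2.fillConvexPoly(m,cv2.convexHull(((proj(c,P)*2+.5)*16).astype(np.int32)),255,cv2.LINE_AA,4)
    return cv2.resize(m,(shape[1],shape[0]),interpolation=cv2.INTER_AREA)/255.
def blue(px):
    h=cv2.cvtColor(px,cv2.COLOR_RGB2HSV);return ((h[...,0]>95)&(h[...,0]<125)&(h[...,1]>110)&(h[...,2]>35)).astype(np.float32)
def fit(obs,x0,w=.059,z0=.014,z1=.08,yaw0s=np.radians([0,20,40,60,80])):
    best=None
    def cost(p):
        e=0
        for c,m in obs:
            s=soft(c,box(p[0],p[1],p[2],w,z0,z1),m.shape);near=cv2.dilate(s,np.ones((15,15)))>0
            e+=np.abs(s-m)[near].sum()
        return e
    for a in yaw0s:
        r=minimize(cost,[x0[0],x0[1],a],method="Nelder-Mead",options=dict(initial_simplex=[[x0[0],x0[1],a],[x0[0]+.01,x0[1],a],[x0[0],x0[1]+.01,a],[x0[0],x0[1],a+.2]],maxiter=90,xatol=1e-4,fatol=.1))
        if best is None or r.fun<best.fun:best=r
    return best
E
python3 - <<'E'
from h import *
from bench import ctrl
T,Sc=ctrl.grab_frame("top"),ctrl.grab_frame("scene")
ct,cs=cam(T),cam(Sc);mt,ms=blue(T["pixels"]),blue(Sc["pixels"])
for n,uv in dict(P=(270,175),Q=(350,165),R=(278,236)).items():
    x0=ray(ct,uv,.08)[0]
    for o in ([(ct,mt)],[(cs,ms)],[(ct,mt),(cs,ms)]):
        r=fit(o,x0);print(n,r.x[:2],np.degrees(r.x[2])%90,r.fun)
for n,uv,z in(("redvial",(309,204),.052),("clear",(341,138),.052),("bottle",(352,229),.098),("balance",(418,205),.04),("pan",(418,188),.051),("dock",(203,208),0),("orange",(229,276),.08)):print(n,ray(ct,uv,z)[0])
cv2.imwrite("pics/topz.png",cv2.resize(T["pixels"][125:300,165:455,::-1],None,fx=2.75,fy=2.75,interpolation=cv2.INTER_CUBIC))
E
```

```text
P [0.6011 0.1033] 42.376382908005354 279.4588235294118
P [0.5987 0.1032] 44.07586525431532 291.8666666666667
P [0.5997 0.1026] 44.130912181469775 577.8509803921569
Q [ 0.6199 -0.0959] 1.8594814994308853 169.06274509803922
Q [ 0.6163 -0.0939] 11.741496325727866 151.4392156862745
Q [ 0.6173 -0.0952] 10.21497353804412 336.6078431372549
R [0.455  0.0832] 24.834923893324337 600.3803921568627
R [0.454  0.0861] 30.572790851589566 138.89803921568628
R [0.4537 0.0858] 29.462414921290513 744.3019607843137
redvial [0.5311 0.005  0.052 ]
clear [ 0.6976 -0.075   0.052 ]
bottle [ 0.4681 -0.0959  0.098 ]
balance [ 0.5299 -0.2677  0.04  ]
pan [ 0.5713 -0.2658  0.051 ]
dock [0.5256 0.2797 0.    ]
orange [0.3589 0.1915 0.08  ]
```

View pics/topz.png

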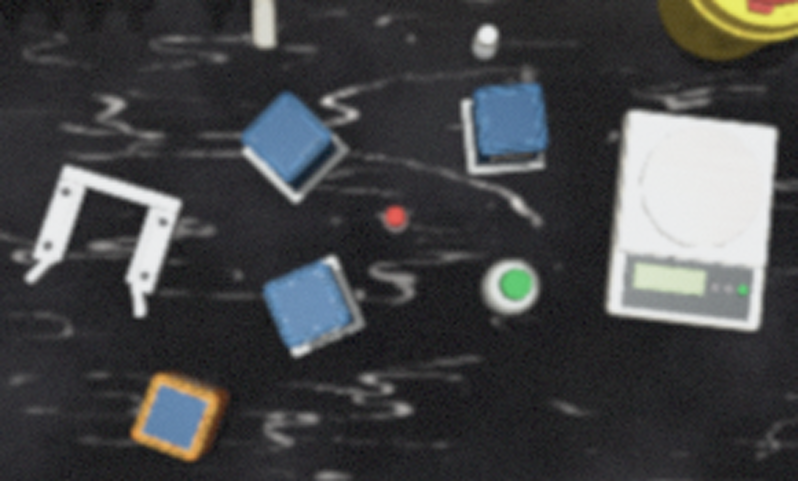

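The zoom gives the dock's outer back corners at (68,166) and (182,202), mouth pointing down-left. The case feet are visible, with Q's at (463,98), (470,174) and (545,167). Next I loosen the lid mask and measure the dock and the balance.

```bash
cat >> h.py <<'E'
def blue(px):
    b=cv2.GaussianBlur(px,(0,0),.8).astype(np.float32);r,g,bb=b[...,0],b[...,1],b[...,2]
    return ((bb>1.45*r)&(bb-r>14)).astype(np.float32)
E
python3 - <<'E'
from h import *
from bench import ctrl
T,Sc=ctrl.grab_frame("top"),ctrl.grab_frame("scene")
ct,cs=cam(T),cam(Sc);mt,ms=blue(T["pixels"]),blue(Sc["pixels"])
for n,uv in dict(P=(270,175),Q=(350,165),R=(278,236)).items():
    x0=ray(ct,uv,.08)[0]
    for o in ([(ct,mt)],[(cs,ms)],[(ct,mt),(cs,ms)]):
        r=fit(o,x0);print(n,r.x[:2],np.degrees(r.x[2])%90,r.fun)
z=lambda *p:np.array(p)/2.75+[165,125]-.3
d=ray(ct,z((68,166),(182,202),(32,258),(158,294)),.0135);print("dock",d,np.linalg.norm(d[1]-d[0]))
v=d[1]-d[0];e=(np.array([v[0],v[1]]))/np.hypot(*v[:2]);print("dir",np.degrees(np.arctan2(e[0],-e[1])))
b=ray(ct,z((630,112),(777,127),(608,313),(757,330)),.037);print("bal",b,b.mean(0))
pc=np.array([[640,185],[770,190],[703,128],[703,247]]);print("pan",ray(ct,z(*pc),.051))
# dark-white mask stats
cv2.imwrite("pics/sz.png",cv2.resize(Sc["pixels"][140:320,200:400,::-1],None,fx=3,fy=3,interpolation=cv2.INTER_CUBIC))
E
```

```text
P [0.6036 0.1015] 45.77639489875549 66.26666666666668
P [0.5997 0.1034] 46.307497847781974 282.8313725490196
P [0.6024 0.1018] 45.51635720141065 370.82352941176475
Q [ 0.6198 -0.0976] 6.115810603905686 98.12941176470588
Q [ 0.6164 -0.0938] 10.548511809114336 143.66666666666669
Q [ 0.619  -0.0972] 8.02318056481191 265.5921568627451
R [0.455  0.0863] 24.05684084829724 45.58823529411765
R [0.455  0.0854] 31.871655800465145 133.9686274509804
R [0.4543 0.086 ] 25.985782221436388 196.478431372549
dock [[0.5835 0.3123 0.0135]
 [0.5498 0.2055 0.0135]
 [0.4975 0.3427 0.0135]
 [0.4643 0.2257 0.0135]] 0.1120481787759509
dir -17.515465431295315
bal [[ 0.631  -0.2097  0.037 ]
 [ 0.6172 -0.3453  0.037 ]
 [ 0.4464 -0.186   0.037 ]
 [ 0.4311 -0.3208  0.037 ]] [ 0.5314 -0.2654  0.037 ]
pan [[ 0.5613 -0.2144  0.051 ]
 [ 0.5569 -0.332   0.051 ]
 [ 0.6136 -0.2728  0.051 ]
 [ 0.5053 -0.2699  0.051 ]]
```

```bash
python3 -m inch '[[0,[0.44,0.72,0],-0.1],[0,[0.44,0.72,0],-0.1],[0,[0.44,0.72,0],-0.1],[0,[0.44,0.72,0],-0.1],[0,[0.44,0.72,0],-0.1],[0,[0.44,0.72,0],-0.1],[0,[0.44,0.72,0],-0.1],[0,[0.44,0.72,0],-0.1],[0,[0.44,0.72,0],-0.1],[0,[0.44,0.72,0],-0.1]]' 30; python3 -m inch '[[0,[0.44,0.72,0],-0.1],[0,[0.44,0.72,0],-0.1],[0,[0.44,0.72,0],-0.1],[0,[0.44,0.72,0],-0.1],[0,[0.44,0.72,0],-0.1],[0,[0.44,0.72,0],-0.1],[0,[0.44,0.72,0],-0.1],[0,[0.44,0.72,0],-0.1],[0,[0.44,0.72,0],-0.1],[0,[0,0,0],0]]'
cat > look.py <<'E'
from h import *
from bench import ctrl
import sys
def look(x0,w=.059,z0=.014,z1=.08,a0=None,name=None):
    s=ctrl.read_state();f=ctrl.grab_frame("wrist");c=cam(f,s)
    Rm=R.from_rotvec(s["eef_rot"]).as_matrix();print("tcp",np.array(s["tcp_pos"]),"closing yaw",np.degrees(np.arctan2(Rm[1,1],Rm[0,1]))%180,"q",np.array(s["joint_positions"]),"F",np.array(s["ft_force"]))
    if name:cv2.imwrite(f"pics/{name}.png",f["pixels"][:,:,::-1])
    if x0:
        r=fit([(c,blue(f["pixels"]))],x0,w,z0,z1);print("fit",r.x[:2],np.degrees(r.x[2])%90,r.fun)
if __name__=="__main__":
    x0=[float(v) for v in sys.argv[1:3]] if len(sys.argv)>2 else None
    look(x0,name=sys.argv[3] if len(sys.argv)>3 else None)
E
python3 look.py 0.619 -0.097 w1
```

```text
t: 1.3
tcp_pos: [0.44, -0.3863, 0.2315]
eef_rot: [3.12, 0.363, 0.0]
ft_force: [0.9, -0.1, -0.6]
gripper_width: 1.002
grip_force: 0.0
t: 2.3
tcp_pos: [0.6011, -0.1213, 0.2314]
eef_rot: [-3.133, -0.181, -0.005]
ft_force: [0.0, 1.0, -0.1]
gripper_width: 1.002
grip_force: 0.0
tcp [ 0.6011 -0.1213  0.2314] closing yaw 96.62091794385688 q [ 0.0963  0.4492  0.0427  1.8722 -0.0309  0.8186 -1.2994] F [ 0.0316  0.9641 -0.0897]
fit [ 0.6165 -0.0946] 6.1613693703628805 147.5529411764706
```

View pics/w1.png

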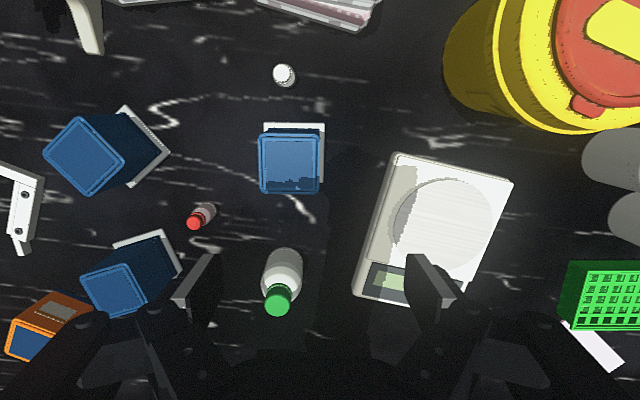

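The wrist view shows case Q at about (290,160), clear of everything, and the wrist fit agrees with the top fit to 3 mm. I'll descend and grasp.

```bash
python3 -m inch '[[0,[0.2,0.32,0],0],[0,[0.2,0.32,0],0],[0,[0,0,-0.9],0],[0,[0,0,-0.9],0],[0,[0,0,-0.9],0],[0,[0,0,-0.9],0],[0,[0,0,-0.8],0],[0,[0,0,-0.45],0],[0.5,[0,0,0],0],[0.5,[0,0,0],0]]' 40; python3 -m inch '[[0.5,[0,0,0],0],[0.5,[0,0,0],0],[0.5,[0,0,0],0]]'; python3 -m inch '[[0.5,[0,0,0.08],0],[0.5,[0,0,0.12],0],[0.5,[0,0,0.15],0],[0.5,[0,0,0.15],0],[0.5,[0,0,0.1],0],[0.5,[0,0,0],0],[0.5,[0,0,0],0],[0.5,[0,0,0],0]]'; python3 look.py
```

```text
t: 3.35
tcp_pos: [0.6138, -0.1015, 0.0374]
eef_rot: [-3.136, -0.167, 0.001]
ft_force: [-0.8, 2.2, 2.2]
gripper_width: 0.694
grip_force: 1.2
t: 3.65
tcp_pos: [0.6142, -0.1031, 0.0381]
eef_rot: [3.137, 0.167, 0.002]
ft_force: [0.2, -0.9, -3.0]
gripper_width: 0.687
grip_force: 45.4
t: 4.45
tcp_pos: [0.6135, -0.1026, 0.0611]
eef_rot: [-3.137, -0.167, 0.001]
ft_force: [0.0, -0.4, -3.3]
gripper_width: 0.688
grip_force: 45.4
tcp [ 0.6135 -0.1026  0.0611] closing yaw 96.10470224422691 q [ 0.0732  0.6883  0.0284  1.95   -0.0373  0.5043 -1.3365] F [ 0.0452 -0.3537 -3.3495]
```

F of −3.35 N means about 0.34 kg, so Q is a light case. I'll set it back down and go to P.

```bash
python3 -m inch '[[0.5,[0,0,-0.2],0],[0.5,[0,0,-0.2],0],[0.5,[0,0,-0.12],0],[0.5,[0,0,-0.06],0],[0.5,[0,0,-0.02],0],[0.5,[0,0,0],0],[0.2,[0,0,0],0],[0,[0,0,0],0],[0,[0,0,0],0]]'; python3 -m inch '[[0,[0,0,0.4],0],[0,[0,0,0.9],0],[0,[0,0,0.9],0],[0,[0,0,0.9],0],[0,[0,0,0.9],0.3],[0,[-0.05,0.7,0],0.8],[0,[-0.05,1,0],0.8],[0,[-0.05,1,0],0.8],[0,[-0.05,1,0],0.8],[0,[-0.05,0.9,0],0.8]]';python3 -m inch '[[0,[0,0.5,0],0.64],[0,[0,0,0],0]]'; python3 look.py 0.602 0.102 w2
```

```text
t: 5.4
tcp_pos: [0.6145, -0.1027, 0.0375]
eef_rot: [3.137, 0.167, 0.002]
ft_force: [-0.1, 0.4, -0.1]
gripper_width: 0.998
grip_force: 0.0
t: 6.4
tcp_pos: [0.6038, 0.0835, 0.1988]
eef_rot: [2.944, 1.095, 0.003]
ft_force: [-0.0, -0.5, 0.5]
gripper_width: 1.001
grip_force: 0.0
t: 6.6
tcp_pos: [0.6037, 0.1064, 0.1987]
eef_rot: [-2.889, -1.227, -0.005]
ft_force: [-0.9, 0.7, -0.7]
gripper_width: 0.998
grip_force: 0.0
tcp [0.6037 0.1064 0.1987] closing yaw 136.03273315118523 q [-0.1333  0.4914 -0.1578  1.8935  0.104   0.7619 -1.1153] F [-0.9328  0.6535 -0.683 ]
fit [0.6    0.1022] 45.448344585351954 210.10196078431372
```

```bash
python3 -m inch '[[0,[-0.09,-0.1,-0.7],-0.05],[0,[0,0,-0.9],0],[0,[0,0,-0.9],0],[0,[0,0,-0.9],0],[0,[0,0,-0.6],0],[0.5,[0,0,-0.04],0],[0.5,[0,0,0],0],[0.5,[0,0,0],0],[0.5,[0,0,0],0],[0.5,[0,0,0],0]]' 40; python3 -m inch '[[0.5,[0,0,0.08],0],[0.5,[0,0,0.12],0],[0.5,[0,0,0.15],0],[0.5,[0,0,0.15],0],[0.5,[0,0,0.1],0],[0.5,[0,0,0],0],[0.5,[0,0,0],0],[0.5,[0,0,0],0]]'; python3 look.py
```

```text
t: 7.65
tcp_pos: [0.6009, 0.0971, 0.0367]
eef_rot: [2.9, 1.207, 0.003]
ft_force: [0.5, -0.3, -3.1]
gripper_width: 0.687
grip_force: 43.9
t: 8.45
tcp_pos: [0.5999, 0.0973, 0.0595]
eef_rot: [-2.9, -1.208, 0.001]
ft_force: [0.7, 0.1, -3.2]
gripper_width: 0.687
grip_force: 43.9
tcp [0.5999 0.0973 0.0595] closing yaw 135.22538358447545 q [-0.1552  0.6798 -0.1139  1.9787  0.152   0.4917 -1.1596] F [ 0.7298  0.1085 -3.1613]
```

P is also light (0.33 kg). I'll set it down and go to R.

```bash
python3 -m inch '[[0.5,[0,0,-0.2],0],[0.5,[0,0,-0.2],0],[0.5,[0,0,-0.12],0],[0.5,[0,0,-0.06],0],[0.5,[0,0,-0.02],0],[0.5,[0,0,0],0],[0.2,[0,0,0],0],[0,[0,0,0],0],[0,[0,0,0],0]]'; python3 -m inch '[[0,[0,0,0.4],0],[0,[0,0,0.9],0],[0,[0,0,0.9],0],[0,[0,0,0.9],0],[0,[0,0,0.9],0],[0,[-0.7,-0.05,0],-0.5],[0,[-0.9,-0.06,0],-0.5],[0,[-0.9,-0.06,0],-0.5],[0,[-0.9,-0.06,0],-0.5],[0,[-0.2,-0.05,0],-0.5]]';python3 -m inch '[[0,[0,0,0],-0.1],[0,[0,0,0],0]]'; python3 look.py 0.454 0.086 w3
```

```text
t: 9.4
tcp_pos: [0.6008, 0.0974, 0.0358]
eef_rot: [2.9, 1.208, 0.002]
ft_force: [-0.8, -0.4, 0.0]
gripper_width: 0.999
grip_force: 0.0
t: 10.4
tcp_pos: [0.4508, 0.0854, 0.1962]
eef_rot: [3.066, 0.683, -0.007]
ft_force: [0.8, 0.5, -0.4]
gripper_width: 1.0
grip_force: 0.0
t: 10.6
tcp_pos: [0.4575, 0.0865, 0.1968]
eef_rot: [-3.07, -0.666, -0.005]
ft_force: [0.4, -0.1, 0.7]
gripper_width: 1.0
grip_force: 0.0
tcp [0.4575 0.0865 0.1968] closing yaw 114.48552015238454 q [-0.2242  0.3217 -0.0745  2.2091  0.0414  0.6091 -1.4723] F [ 0.4074 -0.0972  0.7491]
fit [0.4534 0.0828] 24.69765069371796 200.76078431372548
```

```bash
python3 -m inch '[[0,[-0.1,-0.1,-0.7],0],[0,[0,0,-0.9],0],[0,[0,0,-0.9],0],[0,[0,0,-0.9],0],[0,[0,0,-0.57],0],[0.5,[0,0,0],0],[0.5,[0,0,0],0],[0.5,[0,0,0],0],[0.5,[0,0,0],0],[0.5,[0,0,0],0]]' 60; python3 -m inch '[[0.5,[0,0,0.08],0],[0.5,[0,0,0.12],0],[0.5,[0,0,0.15],0],[0.5,[0,0,0.15],0],[0.5,[0,0,0.1],0],[0.5,[0,0,0],0],[0.5,[0,0,0],0],[0.5,[0,0,0],0]]'; python3 look.py
```

```text
t: 11.65
tcp_pos: [0.4524, 0.0822, 0.0376]
eef_rot: [-3.07, -0.664, -0.002]
ft_force: [-0.2, 0.2, -7.5]
gripper_width: 0.684
grip_force: 65.8
t: 12.45
tcp_pos: [0.452, 0.0821, 0.0608]
eef_rot: [3.07, 0.665, -0.001]
ft_force: [0.0, 0.1, -7.5]
gripper_width: 0.685
grip_force: 66.0
tcp [0.452  0.0821 0.0608] closing yaw 114.427680467646 q [-0.2479  0.5728 -0.0405  2.3079  0.0847  0.2626 -1.5082] F [ 0.0026  0.0984 -7.5236]
```

R is heavy (0.77 kg including the offset), so it is the check weight. I carry it high to just in front of the dock mouth and turn it square.

```bash
python3 -m inch '[[0.5,[0,0,0.15],0],[0.5,[0,0,0.3],0],[0.5,[0,0,0.45],0],[0.5,[0,0,0.5],0],[0.5,[0,0,0.5],0.2],[0.5,[0,0,0.45],0.4],[0.5,[-0.05,0.1,0.3],0.5],[0.5,[-0.1,0.3,0.15],0.5],[0.5,[-0.15,0.5,0],0.5],[0.5,[-0.2,0.6,0],0.5]]';python3 -m inch '[[0.5,[-0.22,0.65,0],0.5],[0.5,[-0.22,0.65,0],0.5],[0.5,[-0.22,0.65,0],0.5],[0.5,[-0.22,0.65,0],0.5],[0.5,[-0.22,0.6,0],0.5],[0.5,[-0.2,0.5,0],0.5],[0.5,[-0.17,0.4,0],0.4],[0.5,[-0.12,0.25,0],0],[0.5,[-0.06,0.1,0],0],[0.5,[0,0,0],0]]'; python3 look.py 0 0 w4 2>&1 | head -1
```

```text
t: 13.5
tcp_pos: [0.4316, 0.1425, 0.1734]
eef_rot: [2.899, 1.21, 0.001]
ft_force: [0.1, 1.2, -7.1]
gripper_width: 0.686
grip_force: 66.6
t: 14.5
tcp_pos: [0.3659, 0.32, 0.1728]
eef_rot: [2.534, 1.856, -0.001]
ft_force: [-0.3, 0.3, -7.3]
gripper_width: 0.683
grip_force: 66.6
tcp [0.3659 0.32   0.1728] closing yaw 162.4268589449317 q [-0.558   0.3995 -0.3249  2.1773  0.2235  0.5961 -1.3516] F [-0.3149  0.3317 -7.3245]
```

View pics/w4.png

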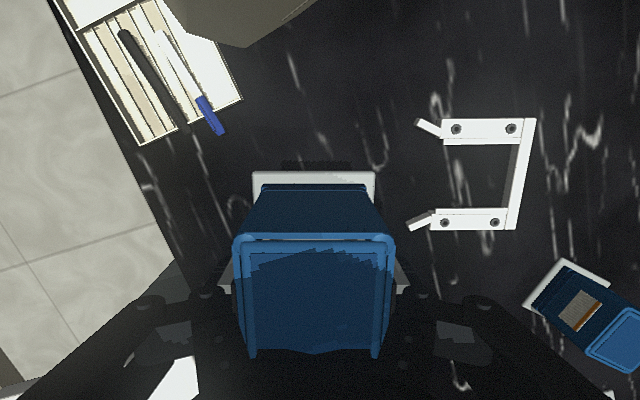

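The wrist view shows the case held square. The dock's outer back corners are near (537,118) and (516,230), its inner lip edges run (444,143)–(518,145) and (438,208)–(507,208), and its guides are at (417,120) and (408,228). Next I compute world points.

Run:
```python
from h import *
from bench import ctrl
s=ctrl.read_state();f=ctrl.grab_frame("wrist");c=cam(f,s)
np.save("w4c.npy",np.array(c,dtype=object),allow_pickle=True)
P=ray(c,[(537,118),(516,230),(440,118.5),(434,230.5),(444,143),(517,145),(438,208),(508,208)],.0135)
print(P)
v=P[0]-P[1];print("width",np.linalg.norm(v),"yaw back",np.degrees(np.arctan2(-v[0],v[1])))
for i,j in((2,0),(3,1),(4,5),(6,7)):
    e=P[j]-P[i];print("yaw",np.degrees(np.arctan2(e[1],e[0])),np.linalg.norm(e))
a=np.radians(-17.3);u=np.array([np.cos(a),np.sin(a)]);n=np.array([-u[1],u[0]])
print("u,n coords\n",np.c_[P[:,:2]@u,P[:,:2]@n])
t=np.array(s["tcp_pos"])[:2];print("tcp",t@u,t@n)
# case foot far edge and lid
q=ray(c,[(253,173),(375,172)],s["tcp_pos"][2]-.0376+.005);print("foot",q,np.c_[q[:,:2]@u,q[:,:2]@n])
cv2.imwrite("pics/dz.png",cv2.resize(f["pixels"][105:245,395:550,::-1],None,fx=4,fy=4,interpolation=cv2.INTER_CUBIC))
```

```text
Traceback (most recent call last):
ValueError: could not broadcast input array from shape (3,3) into shape (3,)
```

```bash
cat > d.py <<'E'
from h import *
from bench import ctrl
s=ctrl.read_state();f=ctrl.grab_frame("wrist");c=cam(f,s)
P=ray(c,[(537,118),(516,230),(440,118.5),(434,230.5),(444,143),(517,145),(438,208),(508,208)],.0135)
print(P)
v=P[0]-P[1];print("width",np.linalg.norm(v),"yaw back",np.degrees(np.arctan2(-v[0],v[1])))
for i,j in((2,0),(3,1),(4,5),(6,7)):
    e=P[j]-P[i];print("yaw",np.degrees(np.arctan2(e[1],e[0])),np.linalg.norm(e))
a=np.radians(-17.3);u=np.array([np.cos(a),np.sin(a)]);n=np.array([-u[1],u[0]])
print("u,n coords\n",np.c_[P[:,:2]@u,P[:,:2]@n])
t=np.array(s["tcp_pos"])[:2];print("tcp",t@u,t@n)
q=ray(c,[(253,173),(375,172)],s["tcp_pos"][2]-.0376+.005);print("foot",q,np.c_[q[:,:2]@u,q[:,:2]@n])
cv2.imwrite("pics/dz.png",cv2.resize(f["pixels"][105:245,395:550,::-1],None,fx=4,fy=4,interpolation=cv2.INTER_CUBIC))
E
python3 d.py
```

```text
[[0.5845 0.3142 0.0135]
 [0.5519 0.2052 0.0135]
 [0.4975 0.3415 0.0135]
 [0.4699 0.2307 0.0135]
 [0.4968 0.3177 0.0135]
 [0.5636 0.2944 0.0135]
 [0.4787 0.2541 0.0135]
 [0.5471 0.2323 0.0135]]
width 0.11375455440575986 yaw back -16.66013075032742
yaw -17.399249385116203 0.09123729608766416
yaw -17.288850982561527 0.08592563216163211
yaw -19.231856554842427 0.0707083306345587
yaw -17.670512076947553 0.07179585974730456
u,n coords
 [[0.4647 0.4738]
 [0.4659 0.3601]
 [0.3734 0.474 ]
 [0.38   0.36  ]
 [0.3799 0.451 ]
 [0.4505 0.4487]
 [0.3814 0.3849]
 [0.4532 0.3845]]
tcp 0.2551521356869475 0.41324385209706277
foot [[0.3431 0.3644 0.1401]
 [0.4102 0.3437 0.1401]] [[0.2192 0.45  ]
 [0.2895 0.4501]]
```

View pics/dz.png

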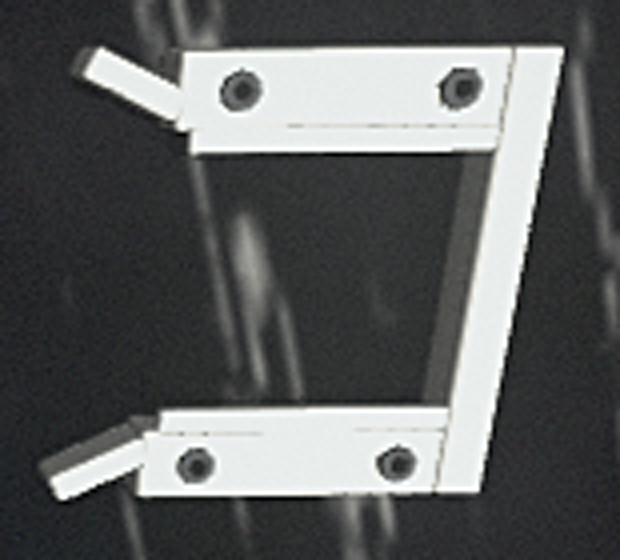

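Seat in the dock frame axes (u along −17.3°): u≈0.417, n≈0.4175, checked by lips 65.5 mm apart and the width of 113.8 mm. The case centre is within about 1 mm of the TCP (u 0.255, n 0.413), so I shift n by +4 mm and lower.

```bash
python3 -m inch '[[0.5,[0.01,0.03,-0.15],0.02],[0.5,[0.01,0.03,-0.35],0],[0.5,[0.01,0.03,-0.5],0],[0.5,[0,0.01,-0.55],0],[0.5,[0,0,-0.55],0],[0.5,[0,0,-0.5],0],[0.5,[0,0,-0.35],0],[0.5,[0,0,-0.2],0],[0.5,[0,0,-0.12],0],[0.5,[0,0,-0.05],0]]'; python3 -m inch '[[0.5,[0,0,-0.02],0],[0.5,[0,0,0],0]]'
cat > un.py <<'E'
from h import *
from bench import ctrl
s=ctrl.read_state();a=np.radians(-17.3);u=np.array([np.cos(a),np.sin(a)]);n=np.array([-u[1],u[0]])
p=np.array(s["tcp_pos"]);F=np.array(s["ft_force"]);Rm=R.from_rotvec(s["eef_rot"]).as_matrix()
print("u %.4f n %.4f z %.4f yaw %.2f"%(p[:2]@u,p[:2]@n,p[2],np.degrees(np.arctan2(Rm[1,1],Rm[0,1]))%180),"Fu %.1f Fn %.1f Fz %.1f"%(F[:2]@u,F[:2]@n,F[2]),"grip",s["grip_force"])
E
python3 un.py
```

```text
t: 15.65
tcp_pos: [0.3678, 0.3243, 0.0399]
eef_rot: [2.532, 1.859, 0.0]
ft_force: [0.2, 0.3, -6.6]
gripper_width: 0.685
grip_force: 66.2
t: 15.85
tcp_pos: [0.3677, 0.3245, 0.0398]
eef_rot: [-2.532, -1.859, -0.002]
ft_force: [0.6, 0.2, -7.4]
gripper_width: 0.683
grip_force: 66.2
u 0.2546 n 0.4191 z 0.0398 yaw 162.58 Fu 0.5 Fn 0.4 Fz -7.4 grip 66.21240019798279
```

```bash
python3 -m inch '[[0.5,[-0.01,-0.05,-0.03],0],[0.5,[0.1,-0.03,0],0],[0.5,[0.24,-0.075,0],0],[0.5,[0.36,-0.112,0],0],[0.5,[0.36,-0.112,0],0],[0.5,[0.24,-0.075,0],0],[0.5,[0.1,-0.03,0],0],[0.5,[0,0,0],0]]'; python3 un.py; python3 look.py 0 0 w5|head -1
```

```text
t: 16.65
tcp_pos: [0.4238, 0.3043, 0.0381]
eef_rot: [2.534, 1.857, 0.0]
ft_force: [-0.6, 1.0, -7.4]
gripper_width: 0.683
grip_force: 66.2
u 0.3142 n 0.4165 z 0.0381 yaw 162.48 Fu -0.8 Fn 0.8 Fz -7.4 grip 66.2445218861103
tcp [0.4238 0.3043 0.0381] closing yaw 162.48244659770504 q [-0.5595  0.6592 -0.2044  2.1743  0.3817  0.3409 -1.3893] F [-0.5706  0.9752 -7.4458]
```

View pics/w5.png

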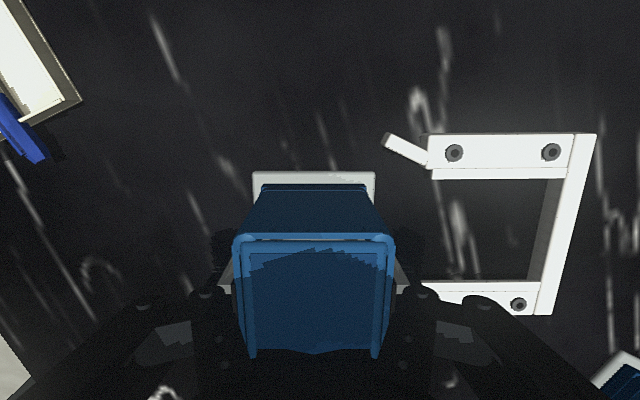

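The case sits just before the guides. Its foot's far edge is at row 172, the upper lip's inner edge at row 179 and the lower lip's at row 282.

Run:
```python
from h import *
from bench import ctrl
s=ctrl.read_state();f=ctrl.grab_frame("wrist");c=cam(f,s);a=np.radians(-17.3);u=np.array([np.cos(a),np.sin(a)]);n=np.array([-u[1],u[0]])
g=cv2.cvtColor(f["pixels"],cv2.COLOR_RGB2GRAY).astype(float)
def edge(col,r0,r1,half=4):
    p=g[r0:r1,col-half:col+half+1].mean(1);d=np.diff(p);i=np.argmax(np.abs(d));return r0+i+.5
L=[(k,edge(k,172,188)) for k in(455,480,510,535)];B=[(k,edge(k,270,292)) for k in(455,480)];O=[(k,edge(k,120,140)) for k in(455,490,530,570)];Fo=[(k,edge(k,160,180)) for k in(265,300,330,360)]
for nm,q,z in(("lipU",L,.0135),("lipL",B,.0135),("outU",O,.0135),("foot",Fo,.0055)):
    w=ray(c,q,z)[:,:2];print(nm,q,np.c_[w@u,w@n])
w=ray(c,[(252.5,172),(375.5,172)],.0055)[:,:2];print(w@u)
```

```text
lipU [(455, np.float64(179.5)), (480, np.float64(178.5)), (510, np.float64(178.5)), (535, np.float64(178.5))] [[0.39   0.4509]
 [0.4037 0.4515]
 [0.4203 0.4514]
 [0.434  0.4514]]
lipL [(455, np.float64(282.5)), (480, np.float64(282.5))] [[0.3985 0.3862]
 [0.4138 0.3861]]
outU [(455, np.float64(134.5)), (490, np.float64(134.5)), (530, np.float64(134.5)), (570, np.float64(133.5))] [[0.3868 0.4754]
 [0.4054 0.4753]
 [0.4265 0.4753]
 [0.4475 0.4757]]
foot [(265, np.float64(170.5)), (300, np.float64(170.5)), (330, np.float64(170.5)), (360, np.float64(171.5))] [[0.284  0.4546]
 [0.3041 0.4546]
 [0.3214 0.4545]
 [0.3386 0.4539]]
[0.2768 0.3475]
```

Aligned to within 0.5 mm (lip centre n 0.4186, foot centre 0.4184). I slide in.

```bash
python3 -m inch '[[0.5,[0.095,-0.03,0],0],[0.5,[0.24,-0.074,0],0],[0.5,[0.334,-0.104,0],0],[0.5,[0.38,-0.119,0],0],[0.5,[0.38,-0.119,0],0],[0.5,[0.334,-0.104,0],0],[0.5,[0.24,-0.074,0],0],[0.5,[0.143,-0.045,0],0],[0.5,[0,0,0],0]]'; python3 un.py;  python3 -m inch '[[0.5,[0.06,-0.018,0],0],[0.5,[0.06,-0.018,0],0],[0.5,[0.06,-0.018,0],0],[0.5,[0.06,-0.018,0],0]]'; python3 un.py
```

```text
t: 17.65
tcp_pos: [0.5099, 0.2774, 0.038]
eef_rot: [2.533, 1.857, 0.001]
ft_force: [-0.2, 0.3, -6.4]
gripper_width: 0.682
grip_force: 66.3
u 0.4043 n 0.4165 z 0.0380 yaw 162.49 Fu -0.3 Fn 0.2 Fz -6.4 grip 66.26335233449936
t: 18.05
tcp_pos: [0.5183, 0.2753, 0.0381]
eef_rot: [-2.531, -1.86, 0.0]
ft_force: [0.2, 0.2, -6.7]
gripper_width: 0.682
grip_force: 66.3
u 0.4129 n 0.4170 z 0.0381 yaw 162.62 Fu 0.2 Fn 0.3 Fz -6.7 grip 66.26170188188553
```

Now lower it onto the bench and creep to the end stop.

```bash
python3 -m inch '[[0.5,[0.03,-0.01,-0.02],0],[0.5,[0.04,-0.012,-0.01],0],[0.5,[0.04,-0.012,0],0],[0.5,[0.04,-0.012,0],0],[0.5,[0,0,0],0]]'; python3 un.py;  python3 -m inch '[[0.5,[0.04,-0.012,-0.01],0],[0.5,[0.04,-0.012,0],0],[0.5,[0.04,-0.012,0],0],[0.5,[0,0,0],0]]'; python3 un.py
```

```text
t: 18.55
tcp_pos: [0.5236, 0.2737, 0.0371]
eef_rot: [-2.531, -1.86, 0.001]
ft_force: [-3.9, 1.8, -1.4]
gripper_width: 0.684
grip_force: 67.1
u 0.4185 n 0.4170 z 0.0371 yaw 162.65 Fu -4.3 Fn 0.6 Fz -1.4 grip 67.11936816573143
t: 18.95
tcp_pos: [0.5239, 0.2735, 0.0371]
eef_rot: [-2.526, -1.862, 0.009]
ft_force: [-11.6, 2.1, 8.5]
gripper_width: 0.681
grip_force: 68.1
u 0.4189 n 0.4170 z 0.0371 yaw 162.77 Fu -11.7 Fn -1.4 Fz 8.5 grip 68.12560468912125
```

Home against the end stop: u is stuck at 0.4189 with 11.7 N. I back off the preload and draw the lid straight up.

```bash
python3 -m inch '[[0.5,[-0.06,0.019,0.02],0],[0.5,[0,0,0],0]]' 90; python3 un.py;  python3 -m inch '[[0.5,[0,0,0.08],0],[0.5,[0,0,0.1],0],[0.5,[0,0,0.1],0],[0.5,[0,0,0.1],0],[0.5,[0,0,0.1],0],[0.5,[0,0,0.1],0]]'; python3 un.py
```

```text
t: 19.15
tcp_pos: [0.5238, 0.2736, 0.0372]
eef_rot: [-2.528, -1.861, 0.005]
ft_force: [-7.2, 1.8, 1.0]
gripper_width: 0.677
grip_force: 97.3
u 0.4187 n 0.4170 z 0.0372 yaw 162.72 Fu -7.4 Fn -0.4 Fz 1.0 grip 97.29599207639694
t: 19.75
tcp_pos: [0.525, 0.2726, 0.0604]
eef_rot: [-2.531, -1.86, 0.005]
ft_force: [-7.6, 3.2, -4.3]
gripper_width: 0.678
grip_force: 99.4
u 0.4202 n 0.4164 z 0.0604 yaw 162.61 Fu -8.2 Fn 0.8 Fz -4.3 grip 99.42349523305893
```

```bash
python3 -m inch '[[0.5,[-0.02,0.01,0.1],0],[0.5,[-0.02,0.005,0.15],0],[0.5,[0,0,0.2],0],[0.5,[0,0,0.3],0],[0.5,[0,0,0.4],0],[0.5,[0,0,0.5],0],[0.5,[0,0,0.5],0],[0.5,[0,0,0.4],0],[0.5,[0,0,0.2],0],[0.5,[0,0,0],0]]'; python3 un.py
python3 - <<'E'
from h import *
from bench import ctrl
f=ctrl.grab_frame("scene")
cv2.imwrite("pics/s6.png",cv2.resize(f["pixels"][100:330,180:400,::-1],None,fx=2.6,fy=2.6,interpolation=cv2.INTER_CUBIC))
E
```

```text
t: 20.75
tcp_pos: [0.527, 0.2735, 0.1726]
eef_rot: [2.532, 1.858, 0.007]
ft_force: [0.8, 0.1, -1.0]
gripper_width: 0.683
grip_force: 99.5
u 0.4218 n 0.4179 z 0.1726 yaw 162.53 Fu 0.7 Fn 0.3 Fz -1.0 grip 99.47356671094894
```

View pics/s6.png

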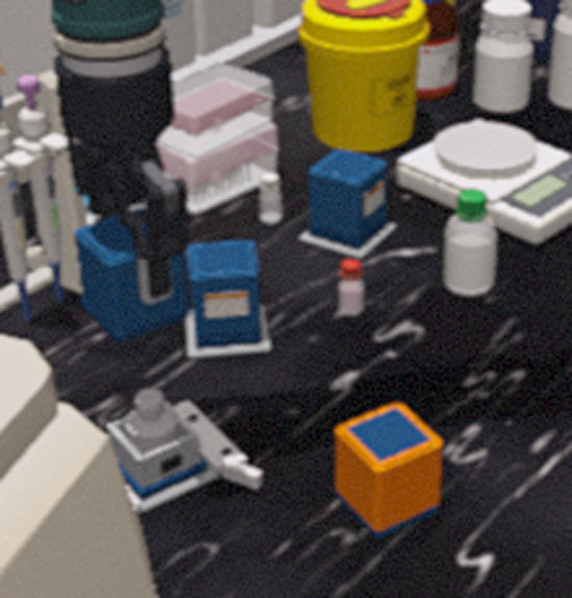

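The lid is off. The base stays in the dock with the knobbed weight standing in it, around (150,440) in the crop. I stand the lid on R's old spot.

```bash
python3 -m inch '[[0.5,[-0.1,-0.3,0],0],[0.5,[-0.3,-0.8,0],0],[0.5,[-0.4,-1,0],0],[0.5,[-0.4,-1,0],0],[0.5,[-0.35,-0.9,0],0],[0.5,[-0.2,-0.5,-0.3],0],[0.5,[-0.05,-0.26,-0.7],0],[0.5,[0,0,-0.8],0],[0.5,[0,0,-0.8],0],[0.5,[0,0,-0.6],0]]'; python3 -m inch '[[0.5,[0,0,-0.3],0],[0.5,[0,0,-0.1],0],[0.5,[0,0,-0.05],0],[0.5,[0,0,0],0]]' 40; python3 un.py
```

```text
t: 21.8
tcp_pos: [0.4515, 0.0813, 0.0405]
eef_rot: [-2.532, -1.858, 0.005]
ft_force: [0.2, 0.5, -1.3]
gripper_width: 0.686
grip_force: 99.6
t: 22.2
tcp_pos: [0.4531, 0.0825, 0.0246]
eef_rot: [2.532, 1.859, -0.0]
ft_force: [0.5, 0.4, -0.5]
gripper_width: 0.679
grip_force: 99.6
u 0.4081 n 0.2136 z 0.0246 yaw 162.57 Fu 0.3 Fn 0.5 Fz -0.5 grip 99.56545561552048
```

```bash
python3 -m inch '[[0.5,[0,0,-0.03],0],[0.5,[0,0,-0.02],0],[0.5,[0,0,0],0]]'; python3 un.py
```

```text
t: 22.5
tcp_pos: [0.4537, 0.0828, 0.023]
eef_rot: [2.532, 1.859, 0.002]
ft_force: [0.4, -0.1, 1.8]
gripper_width: 0.684
grip_force: 99.8
u 0.4085 n 0.2140 z 0.0230 yaw 162.57 Fu 0.4 Fn -0.0 Fz 1.8 grip 99.84900265932083
```

```bash
python3 -m inch '[[0.2,[0,0,0],0],[0,[0,0,0],0],[0,[0,0,0],0],[0,[0,0,0.4],0],[0,[0,0,0.9],0],[0,[0,0,0.9],0],[0,[0,0,0.9],0],[0,[0.15,0.4,0.9],0],[0,[0.3,0.9,0],0],[0,[0.36,1,0],0]]'; python3 -m inch '[[0,[0.36,1,0],0],[0,[0.36,0.9,0],0],[0,[0.2,0.6,0],0],[0,[0,0,0],0],[0,[0,0,0],0]]'; python3 un.py; python3 look.py 0 0 w7 | head -1
```

```text
t: 23.5
tcp_pos: [0.4864, 0.1741, 0.184]
eef_rot: [2.534, 1.854, 0.003]
ft_force: [0.5, -0.2, -0.3]
gripper_width: 1.0
grip_force: 0.0
t: 24.0
tcp_pos: [0.5218, 0.2747, 0.182]
eef_rot: [2.531, 1.861, -0.003]
ft_force: [-0.1, -0.0, 0.4]
gripper_width: 0.997
grip_force: 0.0
u 0.4165 n 0.4174 z 0.1820 yaw 162.65 Fu -0.1 Fn -0.1 Fz 0.4 grip 0.0
tcp [0.5218 0.2747 0.182 ] closing yaw 162.64679103202604 q [-0.2658  0.5116 -0.4081  1.947   0.2919  0.7419 -1.1475] F [-0.1197 -0.023   0.391 ]
```

View pics/w7.png

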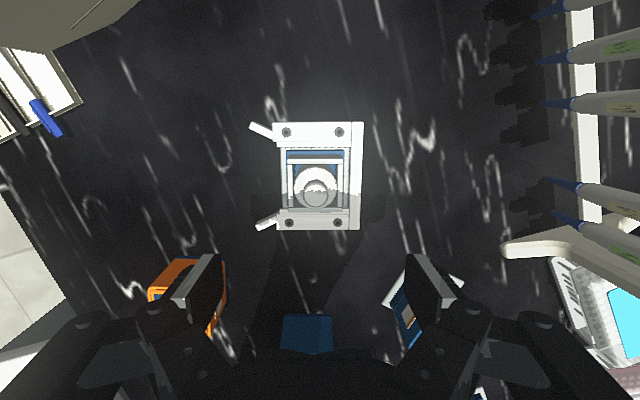

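The wrist view shows the base home in the dock, with the knob at about (316,192). Next I compute its position.

Run:
```python
from h import *
from bench import ctrl
s=ctrl.read_state();f=ctrl.grab_frame("wrist");c=cam(f,s);g=cv2.cvtColor(f["pixels"],cv2.COLOR_RGB2GRAY)
G=cv2.resize(g[160:225,280:355],None,fx=6,fy=6,interpolation=cv2.INTER_CUBIC)
r=c[0][0,0]*.011/np.linalg.norm(c[2]-np.array([.522,.274,.07]));print("expected r px",r)
for d in cv2.HoughCircles(G,cv2.HOUGH_GRADIENT,1,20,param1=80,param2=15,minRadius=int(r*6*.8),maxRadius=int(r*6*1.2))[0][:4]:
    uv=d[:2]/6+[280-.4,160-.4];print(uv,d[2]/6,ray(c,uv,.072)[0])
print(ray(c,[(316,193)],.072))
cv2.imwrite("pics/knob.png",G)
```

```text
expected r px 12.875879380497997
[314.6833 192.5167] 13.216667 [0.5221 0.2763 0.072 ]
[318.5167 191.85  ] 15.233334 [0.5254 0.2759 0.072 ]
[315.85   195.6833] 13.583333 [0.5222 0.2733 0.072 ]
[311.5167 191.35  ] 14.866666 [0.5199 0.2781 0.072 ]
[[0.5231 0.2756 0.072 ]]
```

View pics/knob.png

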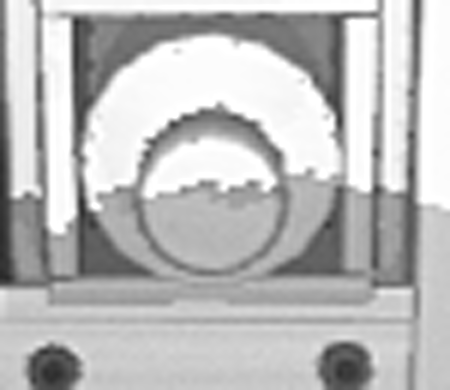

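The knob's top circle is centred at (213,202) in the crop, i.e. pixel (315.2,193.3), which gives world (0.5224,0.2755). That's within 1 mm of the TCP, so I descend to it.

```bash
python3 -m inch '[[0,[0.015,0.02,-0.4],0],[0,[0,0,-0.8],0],[0,[0,0,-0.8],0],[0,[0,0,-0.7],0],[0,[0,0,-0.35],0],[0.5,[0,0,-0.1],0],[0.8,[0,0,0],0],[0.9,[0,0,0],0],[0.9,[0,0,0],0],[0.9,[0,0,0],0]]' 50; python3 -m inch '[[0.9,[0,0,0],0],[0.9,[0,0,0],0]]'; python3 un.py
```

```text
t: 25.1
tcp_pos: [0.5239, 0.2761, 0.058]
eef_rot: [2.532, 1.859, 0.004]
ft_force: [-0.6, -0.7, 4.7]
gripper_width: 0.235
grip_force: 48.7
t: 25.3
tcp_pos: [0.5238, 0.2761, 0.058]
eef_rot: [2.532, 1.859, 0.003]
ft_force: [-0.4, -0.9, 7.1]
gripper_width: 0.234
grip_force: 48.9
u 0.4180 n 0.4194 z 0.0580 yaw 162.58 Fu -0.1 Fn -1.0 Fz 7.1 grip 48.8865018915385
```

```bash
python3 -m inch '[[0.9,[0,0,0.08],0],[0.9,[0,0,0.15],0],[0.9,[0,0,0.25],0],[0.9,[0,0,0.3],0],[0.9,[0,0,0.3],0],[0.9,[0,0,0.15],0],[0.9,[0,0,0],0],[0.9,[0,0,0],0]]'; python3 un.py
```

```text
t: 26.1
tcp_pos: [0.5229, 0.2754, 0.1059]
eef_rot: [2.532, 1.859, -0.0]
ft_force: [0.8, 0.4, -5.1]
gripper_width: 0.234
grip_force: 49.2
u 0.4174 n 0.4185 z 0.1059 yaw 162.58 Fu 0.6 Fn 0.6 Fz -5.1 grip 49.23289818412741
```

The reading of 5.1 N is the 500 g weight alone. I raise it and carry it to the pan.

```bash
python3 -m inch '[[0.9,[0,0,0.2],0],[0.9,[0,0,0.4],0],[0.9,[0,0,0.5],0],[0.9,[0,-0.1,0.5],0],[0.9,[0.03,-0.3,0.3],0],[0.9,[0.04,-0.5,0.2],0],[0.9,[0.05,-0.7,0],0],[0.9,[0.05,-0.8,0],0],[0.9,[0.06,-0.9,0],0],[0.9,[0.06,-0.9,0],0]]'; python3 -m inch '[[0.9,[0.06,-0.9,0],0],[0.9,[0.06,-0.9,0],0],[0.9,[0.06,-0.9,0],0],[0.9,[0.06,-0.9,0],0],[0.9,[0.06,-0.9,0],0],[0.9,[0.06,-0.9,0],0],[0.9,[0.06,-0.9,0],0],[0.9,[0.06,-0.8,0],0],[0.9,[0.05,-0.7,0],0],[0.9,[0.04,-0.5,0],0]]'; python3 -m inch '[[0.9,[0.03,-0.4,0],0],[0.9,[0,-0.3,0],0],[0.9,[0,-0.1,0],0],[0.9,[0,0,0],0],[0.9,[0,0,0],0]]'; python3 look.py
```

```text
t: 27.1
tcp_pos: [0.5339, 0.1052, 0.1894]
eef_rot: [2.532, 1.859, -0.003]
ft_force: [1.2, -0.3, -5.2]
gripper_width: 0.231
grip_force: 49.3
t: 28.1
tcp_pos: [0.5557, -0.2283, 0.1892]
eef_rot: [-2.535, -1.855, 0.004]
ft_force: [0.7, -0.9, -4.7]
gripper_width: 0.231
grip_force: 49.3
t: 28.6
tcp_pos: [0.5587, -0.2548, 0.1897]
eef_rot: [-2.53, -1.861, -0.001]
ft_force: [-0.2, -0.2, -4.6]
gripper_width: 0.234
grip_force: 49.3
tcp [ 0.5587 -0.2548  0.1897] closing yaw 162.68685796114778 q [ 0.6326  0.527  -0.3906  1.8884  0.2746  0.7792 -0.2094] F [-0.1978 -0.2494 -4.6338]
```

```bash
python3 -m inch '[[0.9,[0,-0.15,-0.15],0],[0.9,[0,-0.2,-0.35],0],[0.9,[0,-0.06,-0.45],0],[0.9,[0,0,-0.45],0],[0.9,[0,0,-0.35],0],[0.9,[0,0,-0.2],0],[0.9,[0,0,-0.12],0],[0.9,[0,0,-0.05],0],[0.9,[0,0,0],0],[0.9,[0,0,0],0]]'; python3 un.py; python3 -m inch '[[0.9,[0,0,-0.04],0],[0.9,[0,0,-0.04],0],[0.9,[0,0,-0.03],0],[0.9,[0,0,0],0]]'; python3 look.py
```

```text
t: 29.65
tcp_pos: [0.5592, -0.2729, 0.1056]
eef_rot: [2.531, 1.859, 0.001]
ft_force: [0.1, -0.7, -4.8]
gripper_width: 0.233
grip_force: 49.3
u 0.6151 n -0.0943 z 0.1056 yaw 162.59 Fu 0.3 Fn -0.6 Fz -4.8 grip 49.33966042357497
t: 30.05
tcp_pos: [0.5584, -0.2728, 0.1003]
eef_rot: [-2.532, -1.859, 0.0]
ft_force: [-0.3, -0.8, -4.5]
gripper_width: 0.232
grip_force: 49.4
tcp [ 0.5584 -0.2728  0.1003] closing yaw 162.58222761024723 q [ 0.6131  0.6492 -0.3326  1.9258  0.3456  0.6224 -0.244 ] F [-0.3242 -0.8345 -4.4942]
```

```bash
python3 -m inch '[[0.9,[0,0,-0.03],0],[0.9,[0,0,-0.03],0],[0.9,[0,0,0],0]]'; python3 -m inch '[[0.9,[0,0,-0.03],0],[0.9,[0,0,-0.02],0],[0.9,[0,0,0],0]]'; python3 -m inch '[[0.9,[0,0,-0.02],0],[0.9,[0,0,0],0],[0.9,[0,0,0],0]]'; python3 un.py
```

```text
t: 30.4
tcp_pos: [0.5588, -0.2729, 0.0982]
eef_rot: [2.532, 1.859, 0.0]
ft_force: [-0.7, 0.9, -2.6]
gripper_width: 0.235
grip_force: 49.5
t: 30.7
tcp_pos: [0.5588, -0.2729, 0.0964]
eef_rot: [2.532, 1.859, 0.0]
ft_force: [-1.2, 0.6, -1.4]
gripper_width: 0.232
grip_force: 49.7
t: 31.0
tcp_pos: [0.5587, -0.2729, 0.0955]
eef_rot: [2.532, 1.859, 0.0]
ft_force: [-0.8, 0.3, -0.1]
gripper_width: 0.233
grip_force: 49.9
u 0.6146 n -0.0944 z 0.0955 yaw 162.58 Fu -0.9 Fn 0.1 Fz -0.1 grip 49.86379759357078
```

The pan carries the full weight. I open gently and withdraw straight up.

```bash
python3 -m inch '[[0.7,[0,0,0],0],[0.6,[0,0,0],0],[0.3,[0,0,0],0],[0,[0,0,0],0],[0,[0,0,0],0],[0,[0,0,0],0],[0,[0,0,0.4],0],[0,[0,0,0.8],0],[0,[0,0,0.9],0],[0,[0,0,0.9],0]]'; python3 -m inch '[[0,[-0.5,0,0.5],0],[0,[-0.9,0,0],0],[0,[-0.5,0,0],0],[0,[0,0,0],0],[0,[0,0,0],0]]'
python3 - <<'E'
from h import *
from bench import ctrl
T,Sc=ctrl.grab_frame("top"),ctrl.grab_frame("scene");ct,cs=cam(T),cam(Sc);mt=blue(T["pixels"])
for n,x,z0,z1 in(("P",(.6,.1),.014,.08),("Q",(.617,-.1),.014,.08),("lid",(.454,.083),0,.066)):
    r=fit([(ct,mt)],x,.059,z0,z1);print(n,r.x,r.fun)
# knob/weight on scene view: vertical grey profile around the expected weight position
for nm,P in(("knob top",(.5587,-.2729,.112)),("body mid",(.5587,-.2729,.07)),("red",(.531,.005,.05)),("clear",(.6976,-.075,.05)),("bottle",(.468,-.096,.095))):
    for f,c in((T,ct),(Sc,cs)):
        u,v=np.round(proj(c,np.array(P))[0]).astype(int);print(nm,(u,v),f["pixels"][v-1:v+2,u-1:u+2].mean((0,1)).astype(int))
s=ctrl.read_state();print(s["t"],s["ft_force"])
cv2.imwrite("pics/fin.png",np.vstack([T["pixels"],Sc["pixels"]])[:,:,::-1])
a=cv2.imread("pics/top1.png").astype(int);d=np.abs(a-T["pixels"][:,:,::-1]).max(2)>70
k,l,st,cen=cv2.connectedComponentsWithStats(cv2.morphologyEx(d.astype(np.uint8),cv2.MORPH_OPEN,np.ones((2,2))))
print([(x.tolist()) for x in st[1:] if x[4]>12])
E
```

```text
t: 32.0
tcp_pos: [0.5586, -0.2726, 0.2176]
eef_rot: [2.532, 1.86, 0.0]
ft_force: [0.3, -0.4, 0.7]
gripper_width: 0.998
grip_force: 0.0
t: 32.5
tcp_pos: [0.4832, -0.273, 0.2365]
eef_rot: [2.531, 1.858, 0.002]
ft_force: [0.6, -0.7, -0.3]
gripper_width: 1.002
grip_force: 0.0
P [0.6058 0.1016 0.8019] 55.615686274509805
Q [ 0.6216 -0.1046  1.6649] 96.78039215686275
lid [0.4535 0.0861 1.269 ] 70.89803921568628
knob top (np.int64(428), np.int64(190)) [237 238 237]
knob top (np.int64(369), np.int64(135)) [204 199 199]
body mid (np.int64(423), np.int64(192)) [177 178 177]
body mid (np.int64(368), np.int64(149)) [117 112 114]
red (np.int64(309), np.int64(204)) [224  95  87]
red (np.int64(316), np.int64(202)) [184  62  54]
clear (np.int64(341), np.int64(138)) [234 235 235]
clear (np.int64(283), np.int64(169)) [190 184 180]
bottle (np.int64(352), np.int64(229)) [100 208 120]
bottle (np.int64(362), np.int64(176)) [ 65 172  92]
32.6 [ 0.2735  0.0364 -0.7602]
[[363, 157, 5, 23, 63], [334, 162, 8, 27, 121], [521, 168, 19, 25, 216], [536, 173, 23, 14, 236], [477, 180, 9, 12, 70], [503, 180, 9, 14, 65], [544, 184, 36, 16, 362], [415, 189, 10, 14, 62], [189, 195, 31, 32, 501], [594, 197, 6, 5, 17], [471, 198, 15, 37, 112], [498, 202, 84, 93, 3281], [597, 213, 13, 15, 142], [279, 219, 12, 9, 65], [268, 222, 5, 4, 16], [598, 227, 7, 4, 21], [262, 228, 4, 6, 18], [603, 233, 6, 9, 37], [288, 235, 10, 14, 85], [262, 240, 5, 7, 26], [269, 249, 10, 7, 46], [600, 283, 38, 48, 668], [600, 311, 11, 14, 58], [633, 320, 7, 19, 64], [628, 333, 7, 6, 20], [552, 343, 88, 57, 4514], [350, 389, 10, 9, 53]]
```

```bash
python3 -c "
from bench import ctrl
print(ctrl.job_done())"
```

```text
the job is handed in; nothing more can be done
None
```

I handed the job in at about 33 s: the 500 g weight stands on the balance pan, its emptied base is in the dock, its lid stands open side down on the bench, and the two light cases are shut and upright with the bottle and vials undisturbed.

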